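Wedge a rocking bench controller steady

ROBOT

A 6-joint arm with a two-finger parallel gripper is mounted at the origin on the work surface. World frame = base frame: x ahead of the robot, y to its left, z up, the work surface at z = 0. Lengths are in m, angles in degrees, forces in N, time in s.
With the tool pointing down it reaches from about 0.25 to 0.725 m from the base axis. Payload 9.7 kg.
Tool frame: the origin (TCP) lies between the finger pads; the fingertips stand 11 mm ahead of it and the grasp point (between the pads) lies 8 mm behind it; z points along the fingers, x is the direction in which the jaws open and shut, and the axes are right-handed (so a half turn about z gives the same grasp; the last joint's range is limited). The gripper opens to 85 mm and grips with 20 to 120 N. Pads are 22 mm wide; open, the fingers measure 114 mm over their backs; the gripper's body (76 mm by 85 mm) begins 54 mm behind the grasp point. The pads swing forward as they close: fully open they stand 13 mm farther back than shut.
Start: joints at [-63.426, 4.979, 10.078, 95.1, 0, 90], TCP at [0.246, -0.492, 0.242] pointing down, gripper open.
Joint ranges: [-179.16, 179.16], [-48.56, 103.87], [-65.8, 70.77], [-126.05, 130.52], [-82.76, 87.17], [-180, 180]. Speed limits (degrees/s): [127.2, 127.2, 147.25, 180, 180, 180].

INTERFACE

Orientations are given as [roll, pitch, yaw] about the fixed x, y, z axes, in that order (R = Rz(yaw) Ry(pitch) Rx(roll)).
In Python, from workcell import get_obs, camera, job_done, spotter gives the robot as it stands.
- The arm moves only by the tool play_rows, never from a script. Its argument "rows" is a list of rows, each a list of 3 entries, a list of its own where there are three numbers: the closure, from 0 (fully open) to 1 (shut), then the shift along the tool's x, y, z in cm, then the turn, a rotation vector about the tool's x, y, z in degrees. In form: [[claw, [x, y, z], [wx, wy, wz]], ...]. A call has 1 to 12 rows; each row shifts and turns the pose as measured when the row begins, along the tool's axes as they then stand; what a row does not reach is not made up. A row lasts 1/10 s, in which the tool goes at most 50 mm and 8.59 degrees, less where a joint would pass 70% of its speed; a pose out of reach is approached as far as the arm can. A call is refused whole if a number of a shift passes 5 or a number of a turn 8.59, either way. A call with a gripper value outside its range is refused whole. The fingers move at their own pace and stop on an object; "newtons" is the grip in N (left out, the last holds). Time passes only in rows, so rows that do not move let the fingers close. It gives the time, the measured TCP pose, the force and the opening at its end, in the units of the state.
- get_obs(): the state, without advancing time (a new reading comes with each control period).
- camera(name): name is "scene" or "top" or "wrist"; returns a dict with "img" (480x640x3 uint8, red, green, blue), "intrinsics" (3x3 intrinsics, pixels), "xyz" and "orientation" of the camera in the world. Camera axes: x right, y down, z forward; pixel columns grow to the right and rows downward; lengths in m; the calibration is good to about 2 mm. The wrist camera is an equidistant fisheye: a pixel r from the principal point sees the ray r / f radians off the axis. A picture is of the moment at which its call begins. There is no depth.
- job_done(): hands the job in, once; it reports no verdict.
Trained networks look in a picture, given as the dict that the camera call returned (one of the last four; its "shot" number tells which), for a name from the list of things; names that differ only in an ending like _2 or _b are one class to them, and where a whole thing is asked for, a point or a joint stands for the part that bears it (a point fixed in the world has none). Each returns a list of dicts, best first, with "confidence" (0 to 1); they miss things now and then, are a little off and sometimes report something else, mostly with a low value. They report only what shows in the picture. A call takes as long as a camera call. They do not tell look-alikes from the thing itself.
- spotter.spot_in(picture, thing): "point" ([x, y, z] in m, in world coordinates, good to about 4 mm: the middle of the surface that is visible of it).
- spotter.trace(picture, thing): "pixels" (480x640 bool, what is visible of it).
The state is a dict: "time": time; "q": joint angles; "qd": joint speeds; "joint_efforts": joint torques, N m; "ee_pos": TCP position; "tcp_rot": TCP orientation; "wrist_force": force on the tool from outside, world axes, zero at the start; "torque": the same for the moment, N m; "opening": finger opening in m.
Only numpy, scipy, OpenCV 4.12 (cv2) and the standard library are available. Lean on these libraries where they do the work, as an engineer would, in place of code of your own. Each camera call takes 0.05 s, during which the arm holds its last target.

TASK

The grey heater controller on the bench rocks because its far right-hand foot (far from the robot, on the robot's right) is too short to reach the bench. With the fingertips, push the wooden wedge thin end first along the bench under that foot, feeling with presses on the corner above it, until the wedge is snug and carries its share of the weight and the controller stands level; then press firmly on that corner once more and keep the press a moment, to check that it no longer dips, and take the hand away. Do not lift the wedge or the controller, do not shove the controller along, and leave the bottle, screwdriver, tape reel and emergency-stop button alone.

Things in the scene. Friction and masses are not known exactly. Their poses are not given: they have to be found in the camera images.
- controller: Loose grey sheet-metal bench controller, about 1.8 kg, 150 (own x) x 200 (own y) mm; flat top 78 mm above the bench, underside 16 mm, on four round rubber feet. Origin: on the bench plane under its centre; x points from front panel (knob, display) to rear, y to its left, z up. It stands level on three feet; a press of 3 to 6 N on the corner over the fourth makes that corner dip.
- short_foot (a point): Point on the bench plane under the axis of the short foot: own x +55, y -78 mm of the controller, 22 mm inside its right-hand (-y) side. The foot tapers from 20 mm to a flat sole 12 mm across, which hangs 3.5 to 6.5 mm above the bench (different each time, not told) while the controller stands level: the wedge is snug when it is that thick at the sole's outer edge, 6 mm outward of this point.
- corner_top (a point): Point on the flat top of the controller straight above the short foot, 78 mm above the bench. Press down here, firmly (8 to 15 N), to test for rocking: with no wedge it dips 3.5 to 6.5 mm, giving way at 3 to 6 N and stopping when the foot meets the bench; once the wedge is snug it dips less than 0.5 mm.
- wedge: Loose wooden wedge, 30 g, on the bench right of the controller: 96 mm long (own x), 40 mm wide; 2 mm thick at the thin end (own +x), rising evenly to 14 mm at the square back. Origin: middle of its underside. Slides with under 1 N, 2 to 6 N once snug; does not slip back; pushed on past that it turns the controller aside. Starts thin end to the controller, 15 to 55 mm off, askew up to 0.3 rad.
- bottle: Small amber glass bottle, 34 mm diameter, 66 mm high, standing beside the work. Origin under its centre. Leave alone.
- screwdriver: Screwdriver 150 mm long lying on the bench beyond the wedge, own x along it. Leave alone.
- reel: White reel of bonding tape, 84 mm diameter, 14 mm high, lying flat to the left of the controller. Leave alone.
- estop (a joint): Red emergency-stop button on a yellow box, 72 mm square, to the left of the controller; value is how far it is pressed in (m), 0 to 0.006. Leave alone.
Not all that is in view belongs to the job. There is more than one size of the wedge; the job needs the largest.

How it is judged:
By the outcome, as a careful person would: the job done as asked, in the order asked, and still so for the second after the job is handed in, with the robot touching nothing.
It also fails if it takes over 48 s, if anything falls off the work surface, if the arm or the gripper's body presses on something with over 40 N, if the wrist force passes 120 N, or if a joint passes its speed limit or range.

## Working session

There is one attempt and no reset: what is moved stays moved. The work goes in short steps, Python scripts to look and compute and a tool call to move; the robot and the scene stay as the last step left them, time stands still between calls to the robot, and variables do not carry over. Pictures are saved under pics/ and viewed, and the job is handed in when it is done.

Besides the shell and the picture viewer there is one more tool, called after "Request:" in YAML: its name, and indented under it one key for each argument. play_rows: Moves the arm, as the interface text tells. Its arguments: {"type":"object","properties":{"rows":{"type":"array","items":{"type":"array"}},"newtons":{"type":"number"}},"required":["rows"]}

```bash
mkdir -p pics; ls; cat > h.py <<'E'
import numpy as np, cv2
from workcell import get_obs, camera, job_done, spotter
from scipy.spatial.transform import Rotation as R
def save(p,n): cv2.imwrite('pics/'+n, cv2.cvtColor(p['img'],cv2.COLOR_RGB2BGR))
E
python3 - <<'E'
from h import *
o=get_obs(); print(o)
for n in ['scene','top','wrist']:
    p=camera(n); save(p,n+'0.png'); print(n,p['xyz'],p['orientation'],p['intrinsics'],p.get('shot'))
    np.save(n+'0.npy',p,allow_pickle=True)
    for t in ['controller','wedge','short_foot','corner_top']:
        try:
            for d in spotter.spot_in(p,t): print(t,d)
        except Exception as e: print(t,e)
E
```

```text
pics
{'time': 0.0, 'q': array([-6.34262214e+01,  5.01140987e+00,  1.00325737e+01,  9.51007818e+01,
       -1.94610902e-03,  9.00008080e+01]), 'qd': array([ 0.02531036,  0.02447282, -0.03702722, -0.00055881,  0.03266595,
       -0.0225524 ]), 'joint_efforts': array([ 1.85251236e-03, -5.20391786e+01,  4.64803827e+01,  1.64413213e-02,
        3.07722974e-05,  4.24608402e-05]), 'ee_pos': array([ 0.24592925, -0.49169207,  0.24156326]), 'tcp_rot': array([ 1.79998053e+02,  7.96179000e-02, -6.34270294e+01]), 'wrist_force': array([-0.74843282,  0.1281125 ,  0.49957481]), 'torque': array([-0.02991524,  0.00904872,  0.00129993]), 'opening': 0.08527743247833117}
scene [1.10786085 0.3025068  0.82145821] [-141.5010762     0.85135786  112.38740607] [[579.37695639   0.         316.96706954]
 [  0.         579.37695639 235.00708582]
 [  0.           0.           1.        ]] 1
controller {'point': [0.5345, 0.1258, 0.0712], 'confidence': 0.79}
wedge {'point': [0.3671, -0.1187, 0.0064], 'confidence': 0.69}
wedge {'point': [0.5138, -0.0624, 0.0081], 'confidence': 0.58}
short_foot {'point': [0.5368, 0.12
[... 153 characters left out ...]
  -0.45572307  -89.24810193] [[461.71402385   0.         320.29518514]
 [  0.         461.71402385 237.87248557]
 [  0.           0.           1.        ]] 2
controller {'point': [0.5068, 0.1213, 0.0813], 'confidence': 0.84}
wedge {'point': [0.5112, -0.0562, 0.0088], 'confidence': 0.9}
wedge {'point': [0.352, -0.119, 0.0041], 'confidence': 0.63}
short_foot {'point': [0.5058, 0.1196, 0.0856], 'confidence': 0.58}
wrist [ 0.3106352  -0.4578797   0.37295285] [ 1.63131800e+02  1.01516565e-02 -6.34415878e+01] [[371.64829954   0.         319.66386519]
 [  0.         371.64829954 237.81084396]
 [  0.           0.           1.        ]] 3
wedge {'point': [0.3319, -0.1253, 0.0042], 'confidence': 0.87}
```

View pics/top0.png

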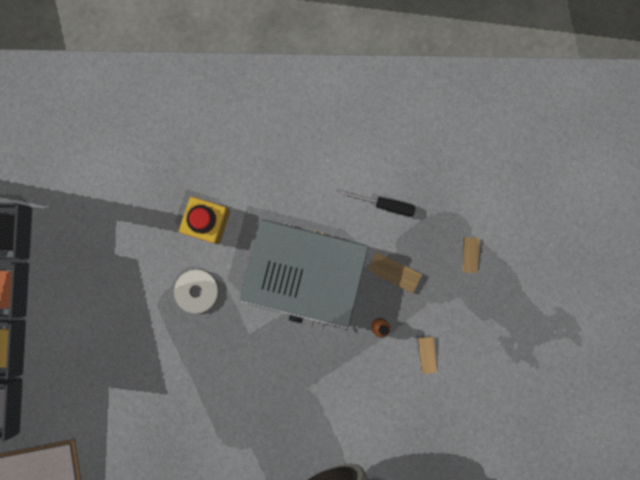

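View pics/scene0.png

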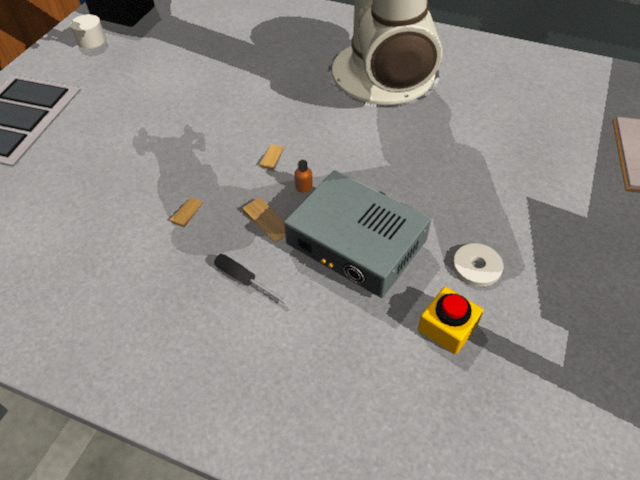

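View pics/wrist0.png

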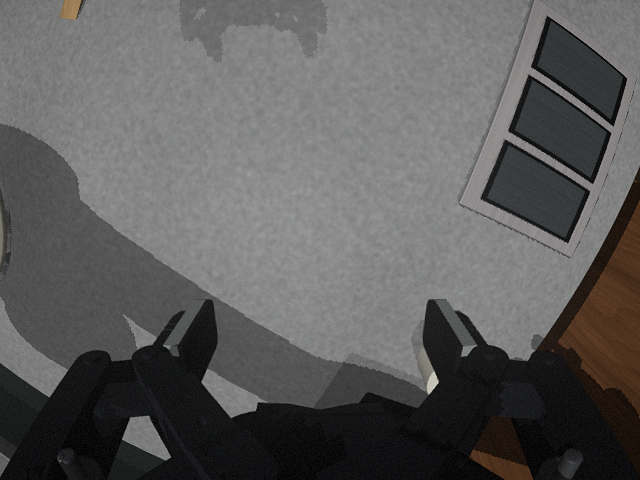

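The top view shows the controller with corners near (262,219), (368,245), (352,327) and (241,300). The large wedge spans roughly (370,258) to (422,290), with its thin end toward the controller. Two small decoy wedges sit at (472,255) and (428,354), the bottle at (381,327), and the screwdriver at (380,203). Next I'll fit the poses.

```bash
cat >> h.py <<'E'
def Rt(p): return R.from_euler('xyz',p['orientation'],degrees=True).as_matrix(), np.array(p['xyz'])
def proj(p,X):
    Rm,t=Rt(p); c=(np.atleast_2d(X)-t)@Rm; K=np.array(p['intrinsics'])
    return np.c_[K[0,0]*c[:,0]/c[:,2]+K[0,2],K[1,1]*c[:,1]/c[:,2]+K[1,2]]
def back(p,uv,z):
    Rm,t=Rt(p);K=np.array(p['intrinsics']);uv=np.atleast_2d(uv)
    d=np.c_[(uv[:,0]-K[0,2])/K[0,0],(uv[:,1]-K[1,2])/K[1,1],np.ones(len(uv))]@Rm.T
    return t+d*((z-t[2])/d[:,2])[:,None]
def place(V,x,y,yaw):
    c,s=np.cos(yaw),np.sin(yaw); V=np.asarray(V,float)
    return np.c_[x+c*V[:,0]-s*V[:,1],y+s*V[:,0]+c*V[:,1],V[:,2]]
CTRL=[(a*.075,b*.1,z) for a in(-1,1) for b in(-1,1) for z in(.016,.078)]
WED=[(-.048,b*.02,z) for b in(-1,1) for z in(0,.014)]+[(.048,b*.02,z) for b in(-1,1) for z in(0,.002)]
BOT=[(.017*np.cos(a),.017*np.sin(a),z) for a in np.linspace(0,6.28,16) for z in(0,.035)]
S=4
def sil(p,V):
    h=cv2.convexHull(proj(p,V).astype(np.float32))
    m=np.zeros((480*S,640*S),np.uint8); cv2.fillConvexPoly(m,np.round((h+.5)*S*16).astype(np.int32),1,shift=4)
    return cv2.resize(m.astype(np.float32),(640,480),interpolation=cv2.INTER_AREA)
E
python3 - <<'E'
from h import *
from scipy.optimize import minimize
ps=[camera('scene'),camera('top')]
np.save('ps.npy',ps,allow_pickle=True)
ms={}
for t in ['controller','wedge','bottle','screwdriver']:
    for i,p in enumerate(ps):
        for d in spotter.trace(p,t):
            m=d['pixels']; ys,xs=np.nonzero(m)
            print(t,i,d['confidence'],m.sum(),xs.mean().round(1),ys.mean().round(1),xs.min(),xs.max(),ys.min(),ys.max())
            ms.setdefault((t,i),[]).append(m)
np.save('ms.npy',ms,allow_pickle=True)
E
```

```text
controller 0 0.79 10912 356.8 232.4 284 429 171 297
controller 1 0.67 9726 303.8 273.5 240 367 219 327
wedge 0 0.85 480 185.6 212.2 170 201 198 226
wedge 0 0.85 314 270.9 156.7 260 282 145 168
wedge 0 0.6 980 265.0 219.2 243 284 198 242
wedge 1 0.7 1097 393.9 271.5 368 420 252 291
wedge 1 0.6 608 427.5 354.1 418 436 336 373
bottle 0 0.63 464 302.5 177.6 294 311 160 192
bottle 0 0.24 10967 356.7 232.4 283 430 172 297
bottle 1 0.77 306 380.5 326.9 371 390 317 336
screwdriver 0 0.9 773 240.9 274.1 214 284 254 302
screwdriver 0 0.64 10896 356.6 232.4 284 430 171 297
screwdriver 1 0.75 692 386.6 203.5 340 415 191 216
```

```bash
cat > fit.py <<'E'
from h import *
from scipy.optimize import minimize
ps=np.load('ps.npy',allow_pickle=True); ms=np.load('ms.npy',allow_pickle=True).item()
def fit(V,pairs,x0,occ=None):
    def f(a):
        s=0
        for p,m in pairs:
            q=sil(p,place(V,a[0],a[1],a[2]))
            if occ is not None: q=q*(1-sil(p,occ))
            s+=np.abs(q-m).sum()/max(m.sum(),1)
        return s
    best=None
    for dy in (-.1,0,.1):
        x=np.array(x0)+[0,0,dy]
        r=minimize(f,x,method='Nelder-Mead',options=dict(initial_simplex=[x,x+[.01,0,0],x+[0,.01,0],x+[0,0,.1]],xatol=1e-5,fatol=1e-5))
        if best is None or r.fun<best.fun: best=r
    return best.x,best.fun
if __name__=='__main__':
    M=lambda t,i,k=0: ms[t,i][k].astype(np.float32)
    rs=[]
    for sel in ([0,1],[0],[1]):
        r=fit(CTRL,[(ps[i],M('controller',i)) for i in sel],(.507,.12,-.19)); print('c',sel,r); rs.append(r[0])
    O=place(CTRL,*rs[0])
    for sel in ([0,1],[0],[1]):
        r=fit(WED,[(ps[i],M('wedge',i,2 if i==0 else 0)) for i in sel],(.51,-.06,2.7-.0 if 0 else np.pi-.4),O); print('w',sel,r)
        if len(sel)==2: W=r[0]
    for i,p in enumerate(ps):
        im=cv2.resize(cv2.cvtColor(p['img'],cv2.COLOR_RGB2BGR),None,fx=4,fy=4)
        for V,a in((CTRL,rs[0]),(WED,W)):
            h=cv2.convexHull(((proj(p,place(V,*a))+.5)*4).astype(np.int32)); cv2.polylines(im,[h],True,(0,0,255),1)
        c=(300,205) if i==1 else (230,140)
        cv2.imwrite(f'pics/fit{i}.png',im[c[1]*4:c[1]*4+600,c[0]*4:c[0]*4+800])
E
python3 fit.py
```

```text
c [0, 1] (array([ 0.50766322,  0.11581307, -0.23864772]), np.float64(0.07419396936893463))
c [0] (array([ 0.5087876 ,  0.11555141, -0.23758097]), np.float64(0.033982083201408386))
c [1] (array([ 0.50697382,  0.115899  , -0.23480837]), np.float64(0.03565186262130737))
w [0, 1] (array([ 0.51213182, -0.05580368,  1.10721575]), np.float64(0.1066020131111145))
w [0] (array([ 0.51301558, -0.05597751,  1.10820319]), np.float64(0.04614158347249031))
w [1] (array([ 0.51116084, -0.05666918,  4.25543595]), np.float64(0.05355514958500862))
```

View pics/fit1.png

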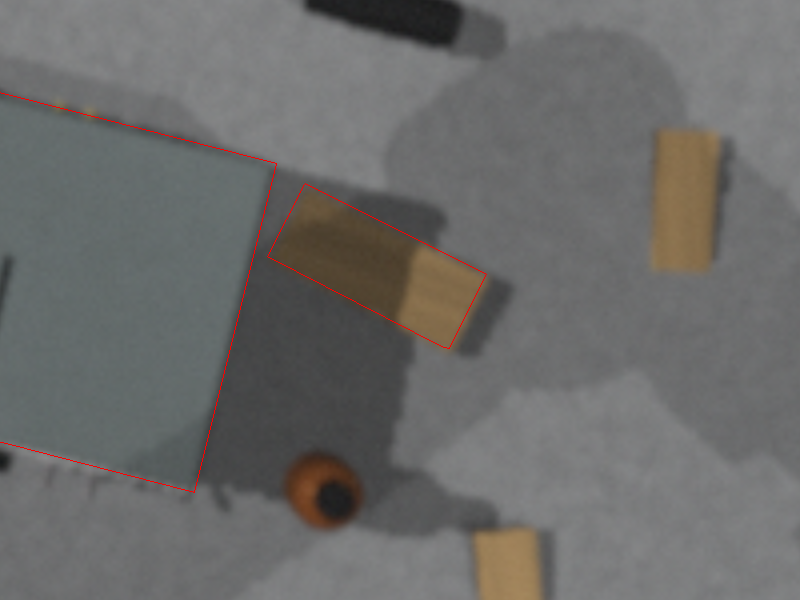

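View pics/fit0.png

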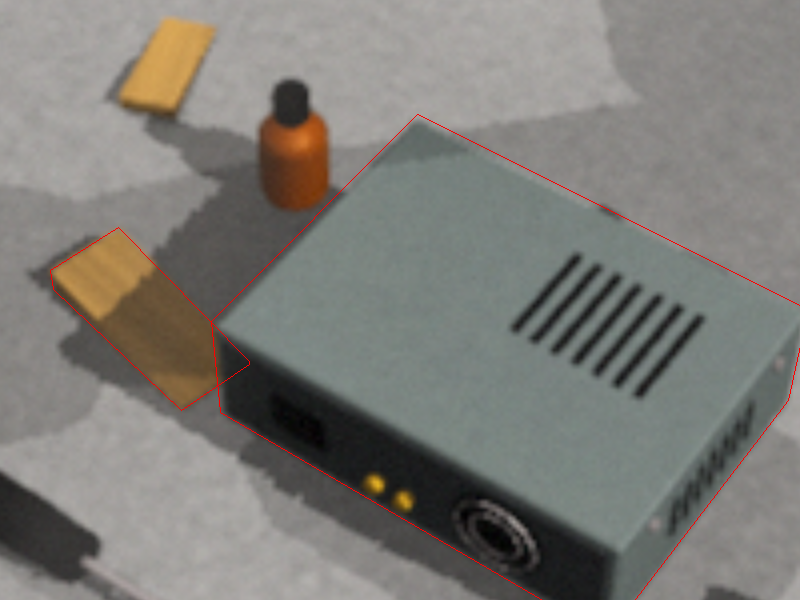

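```bash
python3 - <<'E'
from h import *
c=(.5077,.1158,-.2386); w=(.5121,-.0558,1.107)
P=lambda v:place([(v[0],v[1],0)],*c)[0][:2]
sf=P((.055,-.078)); print('short foot',sf, 'edge pt',P((.055,-.084)),'side',P((.055,-.1)))
W=lambda v:place([(v[0],v[1],0)],*w)[0][:2]
print('thin',W((.048,0)),'back',W((-.048,0)), 'corners',W((-.048,.02)),W((-.048,-.02)))
# wedge in controller frame
def inv(p):
    d=np.array(p)-np.array(c[:2]); s,co=np.sin(c[2]),np.cos(c[2]); return np.array([co*d[0]+s*d[1],-s*d[0]+co*d[1]])*1000
for v in [(.048,0),(-.048,0),(.048,.02),(.048,-.02)]: print(v,inv(W(v)))
ps=np.load('ps.npy',allow_pickle=True)
print('bottle',back(ps[1],(380.5,326.9),.05), 'scene',back(ps[0],(302.5,177.6),.033))
print('screwdriver', back(ps[1],[(340,191),(415,213),(378,200)],.012))
b=back(ps[1],(380.5,326.9),.06)[0][:2]; print(inv(b))
E
```

```text
short foot [0.54270712 0.02701092] edge pt [0.54128907 0.0211809 ] side [0.53750759 0.00563418]
thin [ 0.53357264 -0.01287069] back [ 0.49062736 -0.09872931] corners [ 0.47274015 -0.08978238] [ 0.50851458 -0.10767624]
(0.048, 0) [  55.55001504 -118.91061795]
(-0.048, 0) [  34.11343238 -212.48664546]
(0.048, 0.02) [  36.05500931 -114.44466323]
(0.048, -0.02) [  75.04502077 -123.37657267]
bottle [[ 0.40970434 -0.02491328  0.05      ]] scene [[ 0.41438654 -0.02537233  0.033     ]]
screwdriver [[ 0.66593226  0.04979754  0.012     ]
 [ 0.62488806 -0.09640923  0.012     ]
 [ 0.64932538 -0.02433738  0.012     ]]
[ -61.13048276 -158.2580555 ]
```

Both fits line up with the images. In the controller frame, the wedge's thin end is at (55,-119) mm and its back at (34,-212) mm, so it is askew by about -0.225 rad. I'll press the unwedged corner first to measure the gap, so next I plan the approach.

```bash
cat >> h.py <<'E'
C=(.5077,.1158,-.2386)
def c2w(x,y): return place([(x/1000,y/1000,0)],*C)[0][:2]
def w2c(p):
    d=np.array(p[:2])-np.array(C[:2]); s,co=np.sin(C[2]),np.cos(C[2]); return np.array([co*d[0]+s*d[1],-s*d[0]+co*d[1]])*1000
def st():
    o=get_obs(); p=o['ee_pos']; c=w2c(p)
    print('t%.2f'%o['time'],'pos',p.round(4),'c',c.round(1),'z%.1f'%(p[2]*1000),'rot',o['tcp_rot'].round(1),'F',o['wrist_force'].round(1),'op %.3f'%o['opening'],'q',o['q'].round(0)); return o
def plan(x,y,z,yaw,claw=1,step=4.5,deg=8.0):
    """x,y in controller mm, z mm; prints rows"""
    o=get_obs(); p=np.array(o['ee_pos']); Rm=R.from_euler('xyz',o['tcp_rot'],degrees=True)
    g=np.r_[c2w(x,y),z/1000]; G=R.from_euler('xyz',[180,0,yaw],degrees=True)
    n=int(max(np.ceil(np.linalg.norm(g-p)*100/step),np.ceil((Rm.inv()*G).magnitude()*57.3/deg),1))
    rows=[]
    for k in range(n):
        d=Rm.inv().apply((g-p)/(n-k))*100; w=(Rm.inv()*G).as_rotvec(degrees=True)/(n-k)
        d=d.round(2);w=w.round(1); rows.append([claw,(d+0).tolist(),(w+0).tolist()])
        p=p+Rm.apply(d/100); Rm=Rm*R.from_rotvec(w,degrees=True)
    print(n,rows)
E
python3 - <<'E'
from h import *
st(); plan(55,-78,130,-13.7)
E
```

```text
t1.25 pos [ 0.246  -0.4919  0.2423] c [-110.6 -652.3] z242.3 rot [180.   -0.  -63.4] F [ 0.5 -0.3  0.5] op 0.086 q [-63.   5.  10.  95.  -0.  90.]
14 [[1, [-2.37, -3.55, 0.8], [0.0, 0.0, -3.6]], [1, [-2.14, -3.7, 0.8], [0.0, 0.0, -3.5]], [1, [-1.91, -3.82, 0.8], [0.0, 0.0, -3.6]], [1, [-1.67, -3.93, 0.8], [0.0, 0.0, -3.5]], [1, [-1.42, -4.03, 0.8], [0.0, 0.0, -3.6]], [1, [-1.17, -4.11, 0.8], [0.0, 0.0, -3.5]], [1, [-0.91, -4.17, 0.8], [0.0, 0.0, -3.6]], [1, [-0.65, -4.22, 0.8], [0.0, 0.0, -3.5]], [1, [-0.39, -4.25, 0.8], [0.0, 0.0, -3.6]], [1, [-0.13, -4.27, 0.81], [0.0, 0.0, -3.5]], [1, [0.14, -4.26, 0.8], [0.0, 0.0, -3.6]], [1, [0.4, -4.25, 0.81], [0.0, 0.0, -3.5]], [1, [0.66, -4.22, 0.8], [0.0, 0.0, -3.6]], [1, [0.93, -4.16, 0.81], [0.0, 0.0, -3.5]]]
```

Request:
play_rows:
  rows:
    - [1,[-2.4,-3.5,0.8],[0,0,-3.6]]
    - [1,[-2.1,-3.7,0.8],[0,0,-3.5]]
    - [1,[-1.9,-3.8,0.8],[0,0,-3.6]]
    - [1,[-1.7,-3.9,0.8],[0,0,-3.5]]
    - [1,[-1.4,-4.0,0.8],[0,0,-3.6]]
    - [1,[-1.2,-4.1,0.8],[0,0,-3.5]]
    - [1,[-0.9,-4.2,0.8],[0,0,-3.6]]
    - [1,[-0.6,-4.2,0.8],[0,0,-3.5]]
    - [1,[-0.4,-4.2,0.8],[0,0,-3.6]]
    - [1,[-0.1,-4.2,0.8],[0,0,-3.5]]
  newtons: 20

```text
time: 2.25
ee_pos: [0.459, -0.1125, 0.1597]
tcp_rot: [179.9, -0.3, -27.1]
wrist_force: [1.2, -0.2, 0.5]
opening: -0.0001
```

```bash
python3 - <<'E'
from h import *
st(); plan(55,-78,110,-13.7)
E
```

```text
t2.25 pos [ 0.459  -0.1125  0.1597] c [   6.6 -233.3] z159.7 rot [179.9  -0.3 -27.1] F [ 1.2 -0.2  0.5] op -0.000 q [-14.  -7. -11.  86.  -0. 103.]
4 [[1, [0.27, -4.06, 1.24], [0.0, -0.1, -3.3]], [1, [0.51, -4.04, 1.24], [0.0, -0.1, -3.4]], [1, [0.74, -4.0, 1.24], [0.0, 0.0, -3.3]], [1, [0.98, -3.95, 1.23], [0.1, -0.1, -3.4]]]
```

Request:
play_rows:
  rows:
    - [1,[0.3,-4.1,1.2],[0,-0.1,-3.3]]
    - [1,[0.5,-4.0,1.2],[0,-0.1,-3.4]]
    - [1,[0.7,-4.0,1.2],[0,0,-3.3]]
    - [1,[1.0,-3.9,1.0],[0.1,-0.1,-3.4]]
    - [1,[0,0,0],[0,0,0]]

```text
time: 2.75
ee_pos: [0.5458, 0.0377, 0.1111]
tcp_rot: [-180.0, -0.1, -12.7]
wrist_force: [-0.6, -1.0, -0.8]
opening: 0.0001
```

```bash
python3 - <<'E'
from h import *
st(); plan(55,-78,95,-13.7)
p=camera('wrist'); save(p,'w1.png')
E
```

```text
t2.75 pos [0.5458 0.0377 0.1111] c [ 55.5 -66.9] z111.1 rot [-1.80e+02 -1.00e-01 -1.27e+01] F [-0.6 -1.  -0.8] op 0.000 q [  4.   4.  -6.  80.   0. 107.]
1 [[1, [-0.07, 1.11, 1.61], [0.0, -0.1, 1.0]]]
```

View pics/w1.png

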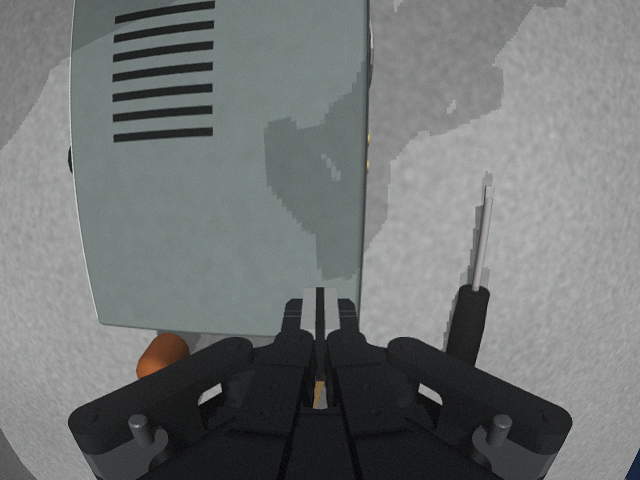

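The wrist view shows the shut fingertips at (320,300) over the controller's far right corner, with the rear edge at column 362 and the bottle at (163,355). I'm clear to make the first feeling press.

Request:
play_rows:
  rows:
    - [1,[0,1.1,0.9],[0,0,1.0]]
    - [1,[0,0,0.6],[0,0,0]]
    - [1,[0,0,0],[0,0,0]]
    - [1,[0,0,0.2],[0,0,0]]

```text
time: 3.2
ee_pos: [0.5416, 0.0218, 0.0943]
tcp_rot: [180.0, -0.1, -14.2]
wrist_force: [-0.3, -0.1, 0.4]
opening: 0.0001
```

Request:
play_rows:
  rows:
    - [1,[0,0,0.2],[0,0,0]]
    - [1,[0,0,0.2],[0,0,0]]

```text
time: 3.4
ee_pos: [0.5415, 0.0208, 0.0906]
tcp_rot: [180.0, -0.2, -14.3]
wrist_force: [-0.7, -0.4, -0.4]
opening: 0.0003
```

```bash
python3 - <<'E'
from h import *
st()
E
```

```text
t3.40 pos [0.5415 0.0208 0.0906] c [ 55.3 -84.3] z90.6 rot [180.   -0.2 -14.3] F [-0.7 -0.4 -0.4] op 0.000 q [  2.   3.  -8.  78.  -0. 107.]
```

Request:
play_rows:
  rows:
    - [1,[0,-0.6,0],[0,0,0]]
    - [1,[0,0,0.1],[0,0,0]]

```text
time: 3.6
ee_pos: [0.5432, 0.0268, 0.0898]
tcp_rot: [-180.0, -0.2, -14.3]
wrist_force: [0.5, -0.9, -0.4]
opening: 0.0002
```

Request:
play_rows:
  rows:
    - [1,[0,0,0.1],[0,0,0]]

```text
time: 3.7
ee_pos: [0.5433, 0.027, 0.0888]
tcp_rot: [-180.0, -0.2, -14.3]
wrist_force: [0.0, -1.5, 1.7]
opening: 0.0002
```

Request:
play_rows:
  rows:
    - [1,[0,0,0.1],[0,0,0]]

```text
time: 3.8
ee_pos: [0.5436, 0.027, 0.0881]
tcp_rot: [180.0, -0.2, -14.3]
wrist_force: [0.5, -1.7, 3.1]
opening: -0.0
```

Request:
play_rows:
  rows:
    - [1,[0,0,0.1],[0,0,0]]

```text
time: 3.9
ee_pos: [0.5439, 0.027, 0.0874]
tcp_rot: [180.0, -0.3, -14.3]
wrist_force: [0.9, -1.8, 3.6]
opening: -0.0
```

Request:
play_rows:
  rows:
    - [1,[0,0,0.15],[0,0,0]]
    - [1,[0,0,0.15],[0,0,0]]

```text
time: 4.1
ee_pos: [0.5446, 0.0268, 0.0849]
tcp_rot: [180.0, -0.4, -14.3]
wrist_force: [0.7, -1.1, 2.8]
opening: -0.0003
```

Request:
play_rows:
  rows:
    - [1,[0,0,0.15],[0,0,0]]
    - [1,[0,0,0.15],[0,0,0]]

```text
time: 4.3
ee_pos: [0.5451, 0.0266, 0.0841]
tcp_rot: [-180.0, -0.5, -14.3]
wrist_force: [-6.0, -1.5, 18.7]
opening: -0.0
```

Request:
play_rows:
  rows:
    - [1,[0,0,0.15],[0,0,0]]
    - [1,[0,0,0.15],[0,0,0]]

```text
time: 4.5
ee_pos: [0.545, 0.0266, 0.0842]
tcp_rot: [-179.9, -0.6, -14.3]
wrist_force: [-6.6, -1.4, 14.2]
opening: -0.0001
```

The corner dips from about 88.9 to 84.2 mm, so the gap is roughly 4.7 mm and the wedge needs about 21 mm of engagement. Next I'll lift off and straddle the back of the wedge, so I can nudge it straight with one fingertip.

```bash
python3 - <<'E'
from h import *
C0=st()
import h
# plan from raised pose
import copy
o=get_obs
def fake():
    q=o(); q['ee_pos']=q['ee_pos']+np.array([0,0,.046]); return q
h.get_obs=fake
plan(40,-200,100,-13.7,claw=0.2)
E
```

```text
t4.50 pos [0.545  0.0266 0.0842] c [ 57.4 -77.8] z84.2 rot [-179.9   -0.6  -14.3] F [-6.6 -1.4 14.2] op -0.000 q [  3.   4.  -9.  77.  -0. 107.]
3 [[0.2, [-0.54, 4.08, 1.0], [0.0, -0.2, -0.2]], [0.2, [-0.56, 4.08, 1.0], [0.0, -0.2, -0.2]], [0.2, [-0.57, 4.07, 1.0], [-0.1, -0.2, -0.2]]]
```

Request:
play_rows:
  rows:
    - [1,[0,0,-0.2],[0,0,0]]
    - [1,[0,0,-0.4],[0,0,0]]
    - [1,[0,0,-2.0],[0,0,0]]
    - [1,[0,0,-2.0],[0,0,0]]
    - [0.2,[-0.5,4.0,0.8],[0,-0.2,-0.2]]
    - [0.2,[-0.5,4.0,0.8],[0,-0.2,-0.2]]
    - [0.2,[-0.5,3.6,0.8],[0,-0.2,-0.2]]
    - [0.2,[0,0,0],[0,0,0]]
    - [0.2,[0,0,0],[0,0,0]]

```text
time: 5.4
ee_pos: [0.499, -0.084, 0.1048]
tcp_rot: [-179.9, 0.3, -13.5]
wrist_force: [-0.2, 0.9, 0.4]
opening: 0.0684
```

```bash
python3 - <<'E'
from h import *
st(); plan(40,-200,25,-13.7,claw=0.2)
p=camera('top'); save(p,'t2.png')
p=camera('wrist'); save(p,'w2.png')
E
```

```text
t5.40 pos [ 0.499  -0.084   0.1048] c [  38.8 -196.2] z104.8 rot [-179.9    0.3  -13.5] F [-0.2  0.9  0.4] op 0.068 q [-10.  -1. -11.  80.   0.  94.]
2 [[0.2, [0.08, 0.2, 3.99], [-0.1, 0.1, 0.1]], [0.2, [0.07, 0.2, 3.99], [0.0, 0.2, 0.1]]]
```

View pics/w2.png

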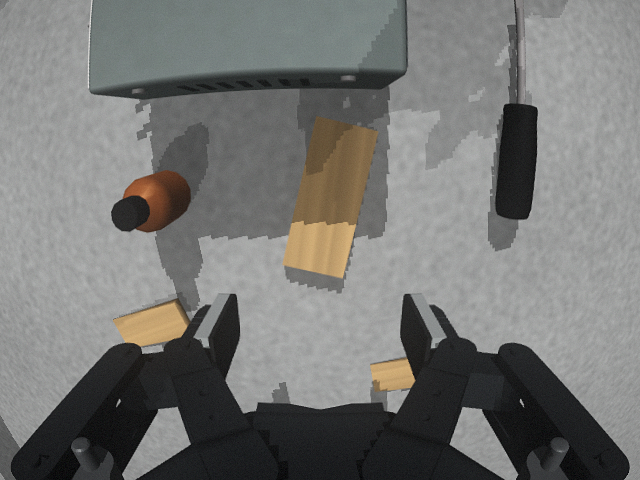

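The wrist view shows the wedge back at about (315,270) lying between the open pads at (225,300) and (412,300). The bottle at (155,200) and the screwdriver handle at (517,160) are both clear of the fingers. I'll descend over the wedge.

Request:
play_rows:
  rows:
    - [0.2,[0.1,0.2,4.0],[0,0.1,0]]
    - [0.2,[0.1,0.1,3.5],[0,0.1,0]]
    - [0.2,[0,0,1.0],[0,0,0]]
    - [0.2,[0,0,0.5],[0,0,0]]
    - [0.2,[0,0,0],[0,0,0]]

```text
time: 6.0
ee_pos: [0.5038, -0.0825, 0.0152]
tcp_rot: [-179.8, -0.2, -13.1]
wrist_force: [-0.3, -0.3, -0.2]
opening: 0.0682
```

```bash
python3 - <<'E'
from h import *
st(); 
p=camera('wrist'); save(p,'w3.png')
E
```

```text
t6.00 pos [ 0.5038 -0.0825  0.0152] c [  43.  -193.7] z15.2 rot [-179.8   -0.2  -13.1] F [-0.3 -0.3 -0.2] op 0.068 q [ -9.   1. -19.  69.   0.  94.]
```

View pics/w3.png

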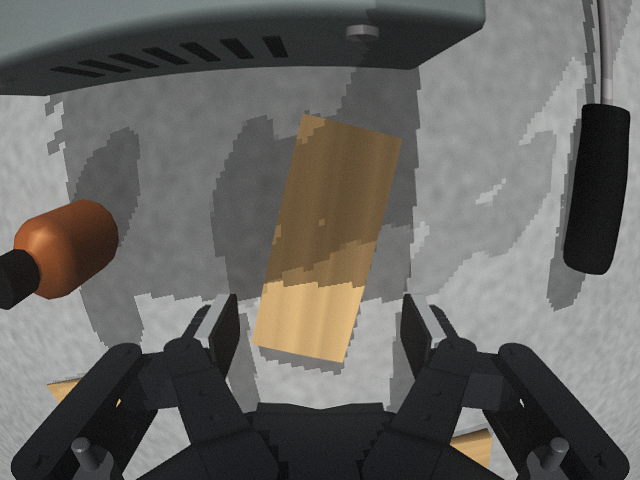

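The open fingertips now straddle the wedge back, with the pads at columns 235 and 405. I'll go down another 9 mm and nudge it sideways with the left fingertip.

Request:
play_rows:
  rows:
    - [0.2,[0,0.3,0.9],[0,0,0.6]]
    - [0.2,[0.4,0,0],[0,0,0]]
    - [0.2,[0.4,0,0],[0,0,0]]
    - [0.2,[0.4,0,0],[0,0,0]]
    - [0.2,[0.4,0,0],[0,0,0]]
    - [0.2,[0,0,0],[0,0,0]]

```text
time: 6.65
ee_pos: [0.5233, -0.0904, 0.0105]
tcp_rot: [-179.8, -0.6, -13.8]
wrist_force: [0.6, 0.4, -0.3]
opening: 0.0683
```

```bash
python3 - <<'E'
from h import *
st(); 
p=camera('wrist'); save(p,'w4.png')
E
```

```text
t6.65 pos [ 0.5233 -0.0904  0.0105] c [  63.9 -196.6] z10.5 rot [-179.8   -0.6  -13.8] F [ 0.6  0.4 -0.3] op 0.068 q [-10.   4. -17.  69.   0.  94.]
```

View pics/w4.png

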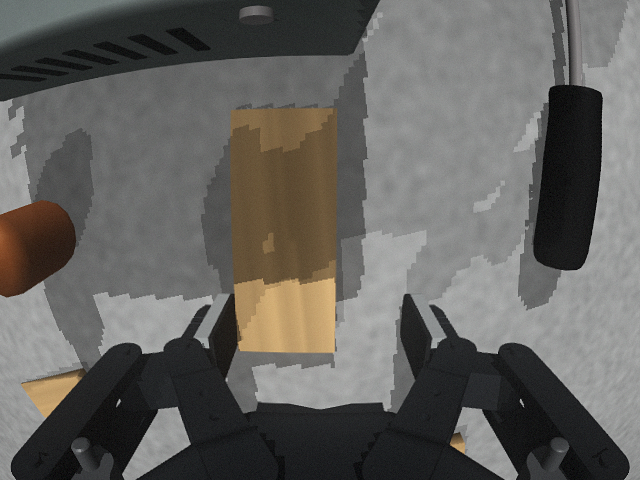

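The wedge is now aligned with the tool. Its sides are vertical in the picture at columns 233 and 337, and it is flush on the left pad. I'll back off slightly, move along to its middle and shift it the remaining 5 mm sideways.

Request:
play_rows:
  rows:
    - [0.2,[-0.3,0,0.3],[0,0.4,0]]
    - [0.2,[0,-1.5,0.1],[0,0,0]]
    - [0.2,[0,-1.5,0],[0,0,0]]
    - [0.2,[0.2,0,0],[0,0,0]]
    - [0.2,[0.3,0,0],[0,0,0]]
    - [0.2,[0.3,0,0],[0,0,0]]
    - [0.2,[0,0,0],[0,0,0]]

```text
time: 7.4
ee_pos: [0.5356, -0.0591, 0.0063]
tcp_rot: [-179.8, -1.0, -13.7]
wrist_force: [0.0, -0.7, 0.6]
opening: 0.0683
```

```bash
python3 - <<'E'
from h import *
st(); 
p=camera('wrist'); save(p,'w5.png')
E
```

```text
t7.40 pos [ 0.5356 -0.0591  0.0063] c [  68.5 -163.4] z6.3 rot [-179.8   -1.   -13.7] F [ 0.  -0.7  0.6] op 0.068 q [ -6.   5. -16.  68.   0.  97.]
```

View pics/w5.png

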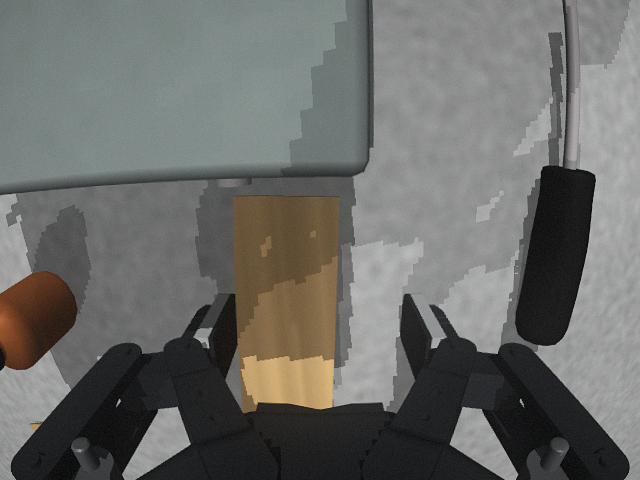

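Request:
play_rows:
  rows:
    - [0.2,[-0.3,0,0],[0,0.5,0]]
    - [0.2,[0,0,-4.0],[0,0.5,0]]
    - [0.85,[-0.5,4.0,-1.0],[0,0,0]]
    - [0.85,[-0.5,4.0,0],[0,0,0]]
    - [0.85,[0,0,0],[0,0,0]]

```text
time: 7.95
ee_pos: [0.5003, -0.1358, 0.0568]
tcp_rot: [-179.8, -2.1, -13.6]
wrist_force: [0.8, 0.4, 0.4]
opening: 0.0254
```

```bash
python3 - <<'E'
from h import *
st(); plan(55,-240,15,-13.7,claw=0.85)
ps=[camera('top'),camera('scene')]
save(ps[0],'t6.png'); save(ps[1],'s6.png')
import fit
ms=[]
for p in ps:
    c=[d['pixels'] for d in spotter.trace(p,'wedge')]
    print([(m.sum(),np.argwhere(m).mean(0).round()) for m in c]); ms.append(c)
np.save('p6.npy',ps,allow_pickle=True); np.save('m6.npy',np.array(ms,dtype=object),allow_pickle=True)
E
```

```text
t7.95 pos [ 0.5003 -0.1358  0.0568] c [  52.2 -246.2] z56.8 rot [-179.8   -2.1  -13.6] F [0.8 0.4 0.4] op 0.025 q [-15.  -1. -16.  72.   0.  88.]
1 [[0.85, [0.13, -0.61, 4.19], [-0.2, -2.1, 0.1]]]
[(np.int64(1058), array([266., 395.])), (np.int64(548), array([354., 427.])), (np.int64(112), array([240., 472.]))]
[(np.int64(953), array([224., 262.])), (np.int64(526), array([212., 186.])), (np.int64(10887), array([233., 357.]))]
```

View pics/t6.png

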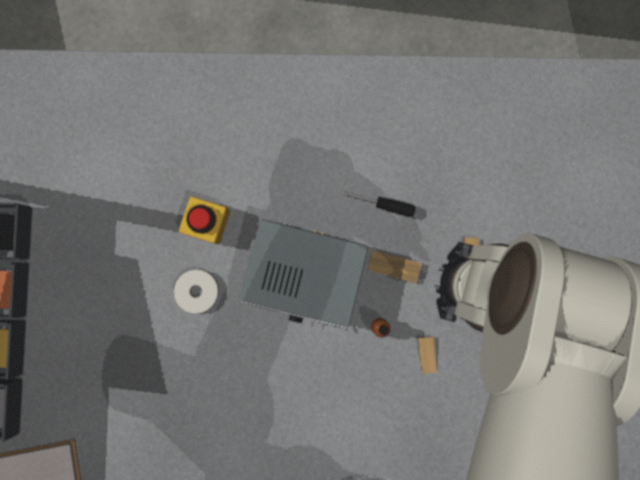

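```bash
python3 - <<'E'
from h import *
from fit import fit
ps=np.load('p6.npy',allow_pickle=True); ms=np.load('m6.npy',allow_pickle=True)
O=place(CTRL,*C)
for sel in ([0,1],[0],[1]):
    a,f=fit(WED,[(ps[i],ms[i][0].astype(np.float32)) for i in sel],(.52,-.05,1.33),O)
    print(sel,a,f,'askew',a[2]-(C[2]+np.pi/2),'thin',w2c(place([(.048,0,0)],*a)[0]),'back',w2c(place([(-.048,0,0)],*a)[0]))
p0=np.load('ps.npy',allow_pickle=True)[1]
for uv in [(463,238),(480,238),(464,271),(480,271)]: print('decoy',w2c(back(p0,uv,.005)[0]))
E
```

```text
[0, 1] [ 0.52286934 -0.05614573  1.30589627] 0.1605903059244156 askew -0.026300056342686284 thin [  56.6399341  -115.50591577] back [  54.11541975 -211.47271642]
[0] [ 0.52185683 -0.05646958  1.30630374] 0.0444825142621994 askew -0.025892583837282324 thin [  55.71309663 -116.05937464] back [  53.22768632 -212.02719599]
[1] [ 0.52496394 -0.05459657  1.31723176] 0.06050383672118187 askew -0.014964568459576943 thin [  57.76507423 -113.49437175] back [  56.32852927 -209.48362292]
decoy [ 140.96727007 -282.18601779]
decoy [ 149.27575048 -314.41810987]
decoy [  78.86284115 -298.73089539]
decoy [  86.62636997 -328.91987269]
```

The wedge now lies on the foot's line: thin end at about (56,-115), back at about (54,-211), and straight to within 0.03 rad. I'll lower behind it with the fingertips slightly apart.

Request:
play_rows:
  rows:
    - [0.85,[0.2,-0.4,2.2],[-0.2,-1.1,0]]
    - [0.85,[0.1,-0.2,1.5],[0,-1.0,0]]
    - [0.85,[0,0,0.4],[0,0,0]]
    - [0.85,[0,0,0],[0,0,0]]

```text
time: 8.55
ee_pos: [0.5075, -0.1241, 0.013]
tcp_rot: [-180.0, 0.3, -13.2]
wrist_force: [-0.2, 0.2, 0.2]
opening: 0.0126
```

```bash
python3 - <<'E'
from h import *
st(); plan(55,-232,14,-13.7,claw=0.85)
p=camera('wrist'); save(p,'w7.png')
E
```

```text
t8.55 pos [ 0.5075 -0.1241  0.013 ] c [  56.5 -233.2] z13.0 rot [-180.     0.3  -13.2] F [-0.2  0.2  0.2] op 0.013 q [-14.   4. -17.  70.   0.  89.]
1 [[0.85, [-0.15, -0.12, -0.1], [0.0, 0.3, 0.5]]]
```

View pics/w7.png

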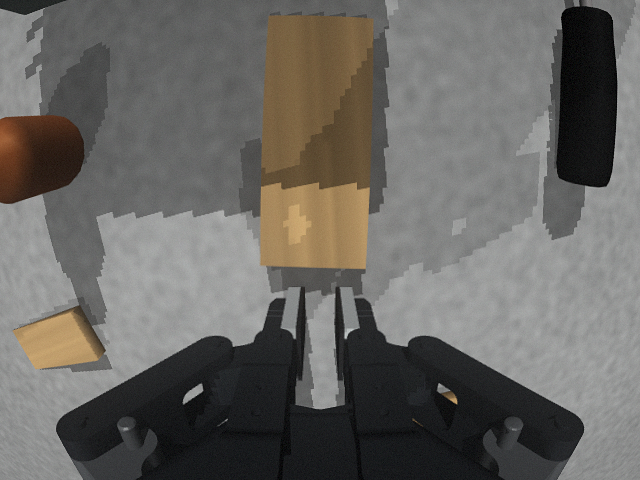

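The fingertips, at columns 267 to 372, sit squarely behind the wedge back. I'll push forward.

Request:
play_rows:
  rows:
    - [0.85,[-0.1,-0.6,0],[0,0.1,0.4]]
    - [0.85,[0,-0.6,0],[0,0,0]]
    - [0.85,[0,-0.6,0],[0,0,0]]
    - [0.85,[0,-0.6,0],[0,0,0]]
    - [0.85,[0,-0.6,0],[0,0,0]]
    - [0.85,[0,-0.5,0],[0,0,0]]
    - [0.85,[0,-0.4,0],[0,0,0]]
    - [0.85,[0,0,0],[0,0,0]]

```text
time: 9.4
ee_pos: [0.5176, -0.0823, 0.016]
tcp_rot: [-179.9, -0.1, -13.6]
wrist_force: [0.9, -0.5, -0.2]
opening: 0.0127
```

```bash
python3 - <<'E'
from h import *
st(); plan(55,-180,13,-13.7,claw=0.85)
p=camera('wrist'); save(p,'w8.png')
E
```

```text
t9.40 pos [ 0.5176 -0.0823  0.016 ] c [  56.4 -190.2] z16.0 rot [-1.799e+02 -1.000e-01 -1.360e+01] F [ 0.9 -0.5 -0.2] op 0.013 q [ -9.   3. -17.  70.   0.  95.]
1 [[0.85, [-0.14, -1.02, 0.3], [-0.1, -0.1, 0.1]]]
```

View pics/w8.png

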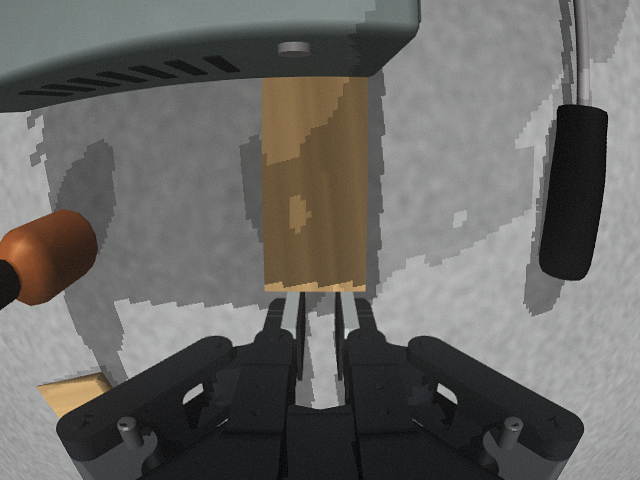

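Request:
play_rows:
  rows:
    - [0.85,[-0.1,-0.4,0.3],[0,0,0]]
    - [0.85,[0,-0.4,0.1],[0,0,0]]
    - [0.85,[0,-0.3,0],[0,0,0]]
    - [0.85,[0,0,0],[0,0,0]]

```text
time: 9.85
ee_pos: [0.519, -0.0711, 0.0114]
tcp_rot: [-179.9, -0.1, -13.6]
wrist_force: [-0.1, 0.9, 1.4]
opening: 0.0131
```

Request:
play_rows:
  rows:
    - [0.85,[0,-0.3,0],[0,0,0]]
    - [0.85,[0,-0.2,0],[0,0,0]]

```text
time: 10.05
ee_pos: [0.5203, -0.0661, 0.0114]
tcp_rot: [-180.0, -0.1, -13.6]
wrist_force: [-0.3, -0.7, -0.3]
opening: 0.0128
```

```bash
python3 - <<'E'
from h import *
st()
E
```

```text
t10.05 pos [ 0.5203 -0.0661  0.0114] c [  55.2 -173.8] z11.4 rot [-1.80e+02 -1.00e-01 -1.36e+01] F [-0.3 -0.7 -0.3] op 0.013 q [ -7.   4. -17.  69.   0.  96.]
```

Request:
play_rows:
  rows:
    - [0.85,[0,-0.1,0],[0,0,0]]
    - [0.85,[0,-0.1,0],[0,0,0]]

```text
time: 10.25
ee_pos: [0.5208, -0.0639, 0.0114]
tcp_rot: [-180.0, -0.1, -13.6]
wrist_force: [0.0, 0.3, 0.5]
opening: 0.0128
```

Request:
play_rows:
  rows:
    - [0.85,[0,-0.1,0],[0,0,0]]

```text
time: 10.35
ee_pos: [0.5211, -0.0628, 0.0114]
tcp_rot: [-180.0, -0.1, -13.6]
wrist_force: [-0.3, -1.1, -0.3]
opening: 0.013
```

Request:
play_rows:
  rows:
    - [0.85,[0,-0.1,0],[0,0,0]]

```text
time: 10.45
ee_pos: [0.5213, -0.0618, 0.0114]
tcp_rot: [-180.0, -0.1, -13.6]
wrist_force: [0.0, 0.3, -0.2]
opening: 0.0128
```

Request:
play_rows:
  rows:
    - [0.85,[0,-0.1,0],[0,0,0]]

```text
time: 10.55
ee_pos: [0.5216, -0.0608, 0.0114]
tcp_rot: [-180.0, -0.1, -13.6]
wrist_force: [-0.1, -0.1, -0.1]
opening: 0.0127
```

Request:
play_rows:
  rows:
    - [0.85,[0,-0.1,0],[0,0,0]]

```text
time: 10.65
ee_pos: [0.5218, -0.0597, 0.0114]
tcp_rot: [-180.0, -0.1, -13.6]
wrist_force: [-0.0, 0.3, -0.7]
opening: 0.0125
```

```bash
python3 - <<'E'
from h import *
st()
p=camera('wrist'); save(p,'w9.png')
E
```

```text
t10.65 pos [ 0.5218 -0.0597  0.0114] c [  55.2 -167.2] z11.4 rot [-1.80e+02 -1.00e-01 -1.36e+01] F [-0.   0.3 -0.7] op 0.013 q [ -7.   4. -17.  69.   0.  97.]
```

View pics/w9.png

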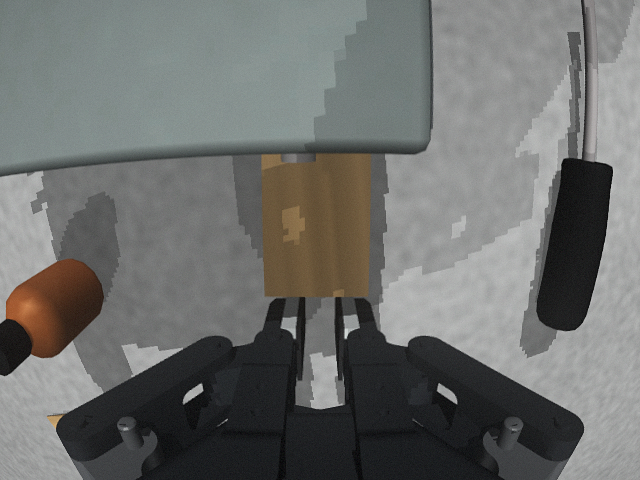

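```bash
cat >> h.py <<'E'
def fish(p,uv,z):
    Rm,t=Rt(p);K=np.array(p['intrinsics']);out=[]
    for u,v in np.atleast_2d(uv):
        a=(u-K[0,2])/K[0,0];b=(v-K[1,2])/K[1,1];r=np.hypot(a,b)
        d=Rm@np.array([np.sin(r)*a/r,np.sin(r)*b/r,np.cos(r)]); out.append(t+d*(z-t[2])/d[2])
    return np.array(out)
E
python3 - <<'E'
from h import *
p=camera('wrist'); np.save('w9.npy',p,allow_pickle=True)
im=cv2.cvtColor(p['img'],cv2.COLOR_RGB2BGR)
cv2.imwrite('pics/w9c.png',cv2.resize(im[130:330,200:440],None,fx=3,fy=3,interpolation=cv2.INTER_CUBIC))
for uv in [(265,296.5),(369,296.5)]: print(w2c(fish(p,uv,.014)[0]))
for uv in [(200,156),(300,155),(415,153)]: print('edge',w2c(fish(p,uv,.078)[0]))
print('corner',w2c(fish(p,(431,150),.078)[0]))
print(p['xyz'])
E
```

```text
[  32.48494964 -155.05464102]
[  72.46137659 -155.03397681]
edge [ 32.15775549 -96.96627162]
edge [ 50.03699661 -97.28276586]
edge [ 70.13384356 -96.61775301]
corner [ 73.07323388 -95.95820782]
[0.53760367 0.01305785 0.1421947 ]
```

View pics/w9c.png

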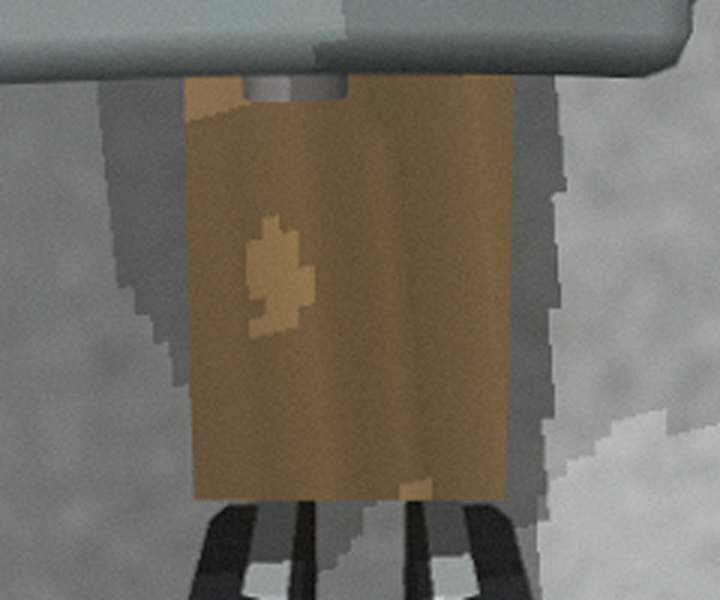

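The picture puts the wedge back at y≈-155 to -158 mm and x 32–72 mm, squarely under the foot's line. It is close to the expected snug depth but I feel no resistance yet, so I'll go on in small steps.

Request:
play_rows:
  rows:
    - [0.85,[0,-0.1,0],[0,0,0]]

```text
time: 10.85
ee_pos: [0.5221, -0.0587, 0.0114]
tcp_rot: [-180.0, -0.1, -13.6]
wrist_force: [-0.4, -0.6, 0.0]
opening: 0.0129
```

Request:
play_rows:
  rows:
    - [0.85,[0,-0.1,0],[0,0,0]]

```text
time: 10.95
ee_pos: [0.5223, -0.0578, 0.0115]
tcp_rot: [-180.0, -0.1, -13.7]
wrist_force: [0.6, -0.2, 0.7]
opening: 0.0131
```

Request:
play_rows:
  rows:
    - [0.85,[0,-0.1,0],[0,0,0]]

```text
time: 11.05
ee_pos: [0.5225, -0.0568, 0.0114]
tcp_rot: [-180.0, -0.1, -13.7]
wrist_force: [-0.5, -1.5, 0.6]
opening: 0.0125
```

Request:
play_rows:
  rows:
    - [0.85,[0,-0.1,0],[0,0,0]]

```text
time: 11.15
ee_pos: [0.5227, -0.0561, 0.0114]
tcp_rot: [180.0, -0.1, -13.7]
wrist_force: [-0.4, -4.1, 0.9]
opening: 0.0129
```

Request:
play_rows:
  rows:
    - [0.85,[0,-0.1,0],[0,0,0]]

```text
time: 11.25
ee_pos: [0.5229, -0.0554, 0.0114]
tcp_rot: [179.9, -0.1, -13.7]
wrist_force: [-2.8, -5.0, -0.5]
opening: 0.0133
```

Resistance rose to about 5 N, so the wedge is snug. I'll back off, rise, and feel the corner.

Request:
play_rows:
  rows:
    - [0.85,[0,0.3,0],[0,0,0]]
    - [0.85,[0,0.8,-1.0],[0,0,0]]
    - [1,[0,0,-4.5],[0,0,0]]
    - [1,[0,0,-4.5],[0,0,0]]
    - [1,[0,-2.0,-0.3],[0,0,0]]
    - [1,[0,-4.0,0],[0,0,0]]
    - [1,[0,-3.0,0],[0,0,0]]
    - [1,[0,0,0],[0,0,0]]

```text
time: 12.05
ee_pos: [0.5418, 0.0212, 0.124]
tcp_rot: [-179.8, -0.3, -13.9]
wrist_force: [-1.1, -1.5, -0.9]
opening: -0.0003
```

```bash
python3 - <<'E'
from h import *
st(); plan(55,-78,94,-13.7)
ps=[camera('top'),camera('scene')]; save(ps[0],'t10.png'); save(ps[1],'s10.png'); np.save('p10.npy',ps,allow_pickle=True)
E
```

```text
t12.05 pos [0.5418 0.0212 0.124 ] c [ 55.4 -83.8] z124.0 rot [-179.8   -0.3  -13.9] F [-1.1 -1.5 -0.9] op -0.000 q [  2.   3.  -5.  82.   0. 106.]
1 [[1, [-0.06, -0.57, 3.0], [-0.2, -0.3, -0.2]]]
```

View pics/s10.png

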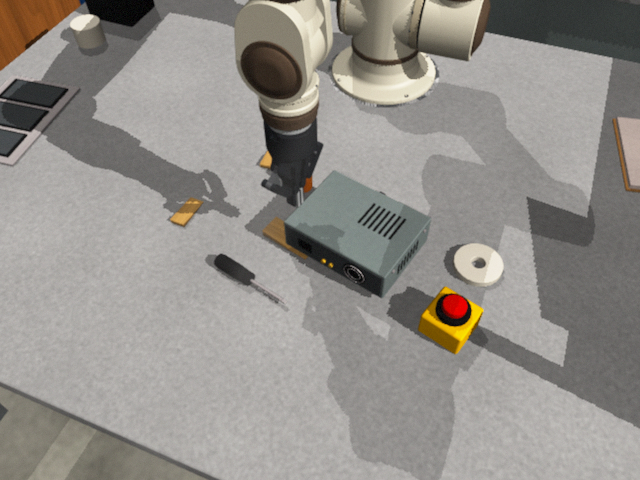

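The scene view shows the controller where it was and the wedge at (285,240) reaching under its corner; bottle and screwdriver are undisturbed. Now the feeling press.

Request:
play_rows:
  rows:
    - [1,[0,-0.5,1.6],[-0.2,-0.2,0]]
    - [1,[0,0,1.3],[0,0,0]]
    - [1,[0,0,0],[0,0,0]]
    - [1,[0,0,0.2],[0,0,0]]

```text
time: 12.55
ee_pos: [0.5415, 0.0215, 0.0894]
tcp_rot: [179.9, 0.1, -14.1]
wrist_force: [0.4, -0.1, -0.7]
opening: 0.0003
```

```bash
python3 - <<'E'
from h import *
st()
E
```

```text
t12.55 pos [0.5415 0.0215 0.0894] c [ 55.1 -83.7] z89.4 rot [ 1.799e+02  1.000e-01 -1.410e+01] F [ 0.4 -0.1 -0.7] op 0.000 q [  2.   4.  -8.  78.  -0. 106.]
```

Request:
play_rows:
  rows:
    - [1,[0,-0.6,-0.1],[0,0,0]]
    - [1,[0,0,0],[0,0,0]]
    - [1,[0,0,0.1],[0,0,0]]

```text
time: 12.85
ee_pos: [0.543, 0.0271, 0.0894]
tcp_rot: [179.9, 0.1, -14.2]
wrist_force: [-0.3, 0.1, 0.1]
opening: -0.0004
```

Request:
play_rows:
  rows:
    - [1,[0,0,0.1],[0,0,0]]

```text
time: 12.95
ee_pos: [0.5432, 0.0271, 0.089]
tcp_rot: [179.9, 0.0, -14.2]
wrist_force: [-2.1, -0.9, 8.6]
opening: 0.0002
```

Request:
play_rows:
  rows:
    - [1,[0,0,0.1],[0,0,0]]

```text
time: 13.05
ee_pos: [0.5432, 0.0271, 0.0889]
tcp_rot: [179.9, 0.0, -14.2]
wrist_force: [-4.6, -1.1, 9.4]
opening: 0.0001
```

Request:
play_rows:
  rows:
    - [1,[0,0,0.1],[0,0,0]]

```text
time: 13.15
ee_pos: [0.5432, 0.0271, 0.0889]
tcp_rot: [179.9, -0.0, -14.2]
wrist_force: [-4.1, -0.9, 8.6]
opening: 0.0002
```

No dip this time: the tip stopped at 88.9 mm under about 9 N, against about 89.1 mm at first touch. I'll lift off briefly and check that the controller hasn't moved before the final firm press.

Request:
play_rows:
  rows:
    - [1,[0,0,-0.2],[0,0,0]]
    - [1,[0,0,-1.0],[0,0,0]]
    - [1,[0,0,0],[0,0,0]]

```text
time: 13.45
ee_pos: [0.5434, 0.0272, 0.1025]
tcp_rot: [179.9, -0.1, -14.1]
wrist_force: [0.5, 0.1, -0.8]
opening: 0.0
```

```bash
python3 - <<'E'
from h import *
from fit import fit
st()
ps=np.load('ps.npy',allow_pickle=True); p1=camera('scene')
m0=np.load('ms.npy',allow_pickle=True).item()['controller',0][0]
m1=max(spotter.trace(p1,'controller'),key=lambda d:d['confidence'])['pixels']
print(m0.sum(),m1.sum())
# image change by subpixel alignment: left face and panel region (arm free) 
g=lambda p:cv2.cvtColor(p['img'],cv2.COLOR_RGB2GRAY)
a,b=g(ps[0]),g(p1)
for n,(x0,y0,x1,y1) in dict(vents=(355,200,410,240),knob=(338,258,372,290),side=(395,235,430,275),socket=(292,230,340,275),estop=(420,290,485,350),bottlebase=(294,178,312,194)).items():
    T=a[y0:y1,x0:x1]; S_=b[y0-6:y1+6,x0-6:x1+6]
    T4=cv2.resize(T,None,fx=4,fy=4,interpolation=cv2.INTER_CUBIC);S4=cv2.resize(S_,None,fx=4,fy=4,interpolation=cv2.INTER_CUBIC)
    r=cv2.matchTemplate(S4,T4,cv2.TM_CCOEFF_NORMED); _,v,_,l=cv2.minMaxLoc(r); print(n,(np.array(l)-24)/4,round(v,3))
p=camera('wrist'); save(p,'w11.png')
E
```

```text
t13.45 pos [0.5434 0.0272 0.1025] c [ 55.6 -77.6] z102.5 rot [ 1.799e+02 -1.000e-01 -1.410e+01] F [ 0.5  0.1 -0.8] op 0.000 q [  3.   4.  -7.  79.  -0. 107.]
10912 10898
vents [0. 0.] 0.955
knob [0. 0.] 0.996
side [0. 0.] 0.917
socket [ 0.   -0.25] 0.984
estop [0. 0.] 0.977
bottlebase [6. 6.] 0.329
```

View pics/w11.png

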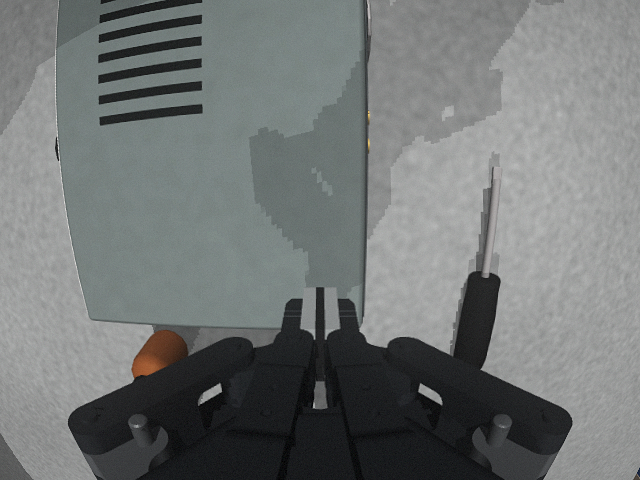

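The controller has not moved (template shifts ≤0.25 px), and the wrist view shows the bottle standing at (160,355). Now the final firm press, held for about a second.

Request:
play_rows:
  rows:
    - [1,[0,0,0.9],[0,0,0]]
    - [1,[0,0,0.1],[0,0,0]]
    - [1,[0,0,0.1],[0,0,0]]

```text
time: 13.9
ee_pos: [0.5428, 0.027, 0.0888]
tcp_rot: [179.9, 0.0, -14.1]
wrist_force: [-2.4, -0.8, 18.2]
opening: 0.0004
```

```bash
python3 - <<'E'
from h import *
st()
E
```

```text
t13.90 pos [0.5428 0.027  0.0888] c [ 55.1 -78. ] z88.8 rot [179.9   0.  -14.1] F [-2.4 -0.8 18.2] op 0.000 q [  3.   4.  -8.  78.  -0. 107.]
```

Request:
play_rows:
  rows:
    - [1,[0,0,0.11],[0,0,0]]
    - [1,[0,0,0.11],[0,0,0]]
    - [1,[0,0,0.11],[0,0,0]]
    - [1,[0,0,0.11],[0,0,0]]

```text
time: 14.3
ee_pos: [0.5427, 0.0271, 0.0889]
tcp_rot: [180.0, -0.2, -14.1]
wrist_force: [-4.1, -0.3, 9.5]
opening: -0.0002
```

Request:
play_rows:
  rows:
    - [1,[0,0,0.12],[0,0,0]]
    - [1,[0,0,0.12],[0,0,0]]
    - [1,[0,0,0.12],[0,0,0]]
    - [1,[0,0,0.12],[0,0,0]]
    - [1,[0,0,0.12],[0,0,0]]
    - [1,[0,0,0.12],[0,0,0]]

```text
time: 14.9
ee_pos: [0.5427, 0.0271, 0.0888]
tcp_rot: [-180.0, -0.4, -14.1]
wrist_force: [-4.6, -1.0, 10.7]
opening: -0.0004
```

Held for about a second at 10 N with the tip steady at 88.8–88.9 mm, so no dip. I'll take the hand away.

Request:
play_rows:
  rows:
    - [1,[0,0,-0.1],[0,0,0]]
    - [1,[0,0,-0.5],[0,0,0]]
    - [1,[0,0,-4.0],[0,0,0]]
    - [1,[0,0,-4.5],[0,0,0]]
    - [1,[0,3.0,-3.0],[0,0,0]]
    - [1,[0,4.5,0],[0,0,0]]
    - [1,[0,4.5,0],[0,0,0]]
    - [1,[0,4.5,0],[0,0,0]]
    - [1,[0,4.5,0],[0,0,0]]
    - [1,[0,4.0,0],[0,0,0]]
    - [1,[0,0,0],[0,0,0]]

```text
time: 16.0
ee_pos: [0.4783, -0.2232, 0.2148]
tcp_rot: [179.9, -0.4, -13.9]
wrist_force: [-0.6, 0.9, -0.5]
opening: -0.0004
```

```bash
python3 - <<'E'
from h import *
st()
ps=[camera('top'),camera('scene')]; save(ps[0],'t12.png'); save(ps[1],'s12.png'); np.save('p12.npy',ps,allow_pickle=True)
q=np.load('ps.npy',allow_pickle=True)
g=lambda p:cv2.cvtColor(p['img'],cv2.COLOR_RGB2GRAY)
a,b=g(q[0]),g(ps[1])
for n,(x0,y0,x1,y1) in dict(vents=(355,200,410,240),knob=(338,258,372,290),side=(395,235,430,275),socket=(292,230,340,275),estop=(420,290,485,350),bottle=(292,158,314,194),driver=(212,252,288,305),reel=(450,240,508,288)).items():
    T=a[y0:y1,x0:x1]; S_=b[y0-6:y1+6,x0-6:x1+6]
    T4=cv2.resize(T,None,fx=4,fy=4,interpolation=cv2.INTER_CUBIC);S4=cv2.resize(S_,None,fx=4,fy=4,interpolation=cv2.INTER_CUBIC)
    r=cv2.matchTemplate(S4,T4,cv2.TM_CCOEFF_NORMED); _,v,_,l=cv2.minMaxLoc(r); print(n,(np.array(l)-24)/4,round(v,3))
im=cv2.cvtColor(ps[1]['img'],cv2.COLOR_RGB2BGR)
cv2.imwrite('pics/s12c.png',cv2.resize(im[140:310,220:440],None,fx=3.5,fy=3.5))
E
```

```text
t16.00 pos [ 0.4783 -0.2232  0.2148] c [  51.6 -336.3] z214.8 rot [179.9  -0.4 -13.9] F [-0.6  0.9 -0.5] op -0.000 q [-25.   1.   3.  91.  -0.  79.]
vents [0. 0.] 0.979
knob [0. 0.] 0.983
side [0. 0.] 0.943
socket [ 0.   -0.25] 0.983
estop [0. 0.] 0.999
bottle [0. 0.] 0.986
driver [ 0.   -0.25] 0.963
reel [ 0.   -0.25] 0.961
```

View pics/s12c.png

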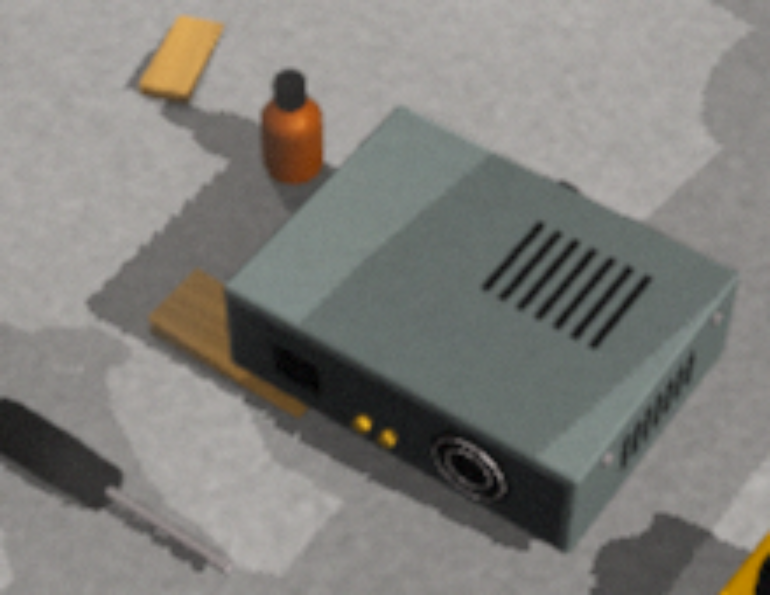

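View pics/t12.png

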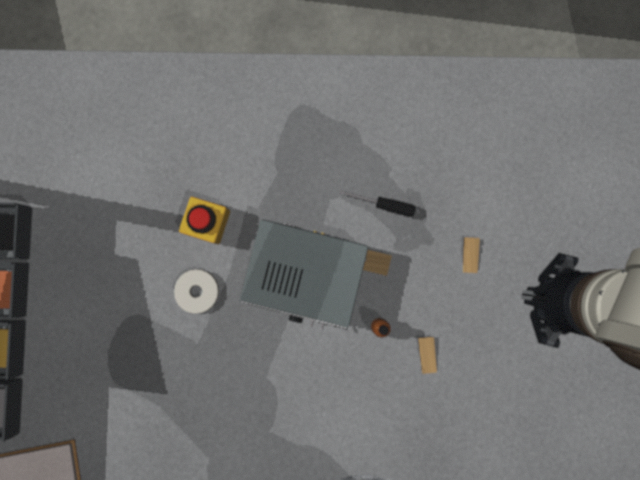

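The pictures show the wedge under the far right corner, with its visible part around (375,262) in the top view. The controller and everything else are where they started, and the hand is well clear. I'll hand the job in.

```bash
python3 - <<'E'
from h import *
print(job_done())
E
```

```text
the job is handed in; nothing more can be done
None
```

The wedge is snug under the far right foot, the corner no longer dips, and I handed the job in at about 16 s of the 48 s allowed.

- **Gap:** a first press on the bare corner dipped about 4.7 mm, so I aimed for that thickness at the foot.
- **Wedge:** I nudged it straight from the side with an open fingertip, then pushed it thin end first. Sliding resistance rose from under 1 N to about 5 N, and I stopped there. I did not grip or lift it.
- **Feeling press:** the tip moved about 0.2 mm under about 9 N.
- **Final firm press:** I held it about 1 s at roughly 10 N. The tip stayed at 88.8–88.9 mm, against about 89.1 mm at first touch, so the dip was well under 0.5 mm.
- **After taking the hand away:** comparing the scene picture with the first one, the controller, bottle, screwdriver, reel and emergency-stop button shifted 0.25 pixel at most.

**Deviations and limits:**
- First touch of the final press briefly read 18 N, above the 8–15 N asked. The peak of the first press, 18.7 N, was also above it.
- Camera and touch estimates of the wedge depth differed by 2–3 mm, so I went by the felt resistance.
- I did not measure the weight the wedge carries. I judged it from the 5 N push and the lack of dip.

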